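# Blow out the engraving station, then hold its guard open

## Robot

A 7-joint arm with a two-finger parallel gripper is mounted at the origin on the work surface. World frame = base frame: x ahead of the robot, y to its left, z up, the work surface at z = 0. Lengths are in m, angles in rad, forces in N, time in s.
With the tool pointing down it reaches from about 0.425 to 0.8 m from the base axis. Payload 8.3 kg.
Tool frame: the origin (TCP) lies on the mounting face of the last link; the fingertips stand 173 mm ahead of it and the grasp point (between the pads) lies 155 mm ahead of it (tip_extent is the distance from the TCP to the fingertips, in m); z points along the fingers, y is the line along which they close (so a half turn about z gives the same grasp; the last joint's range is limited). The gripper opens to 85 mm and grips with 20 to 120 N. Pads are 22 mm wide; open, the fingers measure 114 mm over their backs; the gripper's body (76 mm by 85 mm) begins 54 mm behind the grasp point. The pads swing forward as they close: fully open they stand 13 mm farther back than shut.
Start: joints at [-1.34, 0.383, 0.016, 1.37, -0.006, 1.388, -0.046], TCP at [0.181, 0.598, 0.405] pointing down, gripper open.
Joint ranges: [-2.95, 2.95], [-0.25, 2.06], [-1.52, 1.56], [0.18, 2.33], [-1.44, 4.58], [0.02, 2.06], [-3.01, 3.01]. Speed limits (rad/s): [2.39, 2.39, 3.01, 3.01, 3.14, 3.14, 3.14].

## Interface

Orientations are given as a unit quaternion [x, y, z, w].
In Python, from station import * gives the robot as it stands. The module is installed in compiled form; this text tells all that it offers.
- The arm moves only by the tool creep_tool, called after "Request:" as name([rows], argument=value, ...), one row to a line, values as JSON. Schema: {"type":"object","properties":{"motion":{"type":"array","items":{"type":"object","properties":{"jaw":{"type":"number"},"xyz":{"type":"array","items":{"type":"number"},"minItems":3,"maxItems":3},"rot":{"type":"array","items":{"type":"number"},"minItems":3,"maxItems":3}},"additionalProperties":false,"required":["jaw"]},"minItems":1,"maxItems":5},"only":{"type":"string"},"quiet":{"type":"boolean"},"lines":{"type":"string"}},"required":["motion"],"additionalProperties":false}. motion is a list of rows, 1 to 5 of them, each an object with the fields jaw (the finger opening in m), xyz (a list: dx, dy, dz in parts of the range, where 1.0 means 0.6 m), rot (a list: a rotation vector rx, ry, rz in parts of the range, where 1.0 means pi rad); a field left out counts as zero (the opening has to be given); each row is the pose to reach, as a shift and turn from the pose commanded when the call began, along the tool's axes at that moment; what a row does not reach only later rows make up. A row lasts 1/8 s, in which the tool goes at most 0.0625 m and 0.188 rad, less where a joint would pass 70% of its speed; a pose out of reach is approached as far as the arm can. The fingers move at their own pace and stop on an object; the grip force is fixed at half the most. Time passes only in rows, so rows that do not move let the fingers close. The tool returns the time, the measured TCP pose, the force, the opening and the grip force at its end. only (a regular expression) keeps the lines of the reply that match it, lines (a string "A,B") keeps lines A to B, and quiet returns only ok. A shift or turn number past 1, either way, is cut back to 1. Input that does not fit is refused with a message, and nothing moves.
- get_state(): the state, without advancing time (a new reading comes with each control period).
- camera(name): name is "side" or "top" or "wrist"; returns (picture, depth): 400x640x3 uint8, blue, green, red; 400x640 float32, m along the optical axis (not along the pixel's ray), 0 where there is no reading.
- calibration(name): a dict with "fx", "fy", "cx", "cy" (pixels), "dist" ([k1, k2, p1, p2, k3] as OpenCV has them; the pictures are not rectified), "position" and "attitude" of the camera in the world. Camera axes: x right, y down, z forward; pixel columns grow to the right and rows downward; lengths in m; the calibration is good to about 2 mm. A picture is of the moment at which its call begins: read the wrist's pose just before it. calibration takes no time and is no camera call; for the wrist camera it gives the pose at the moment of the call.
- hand_in(): hands the job in; it is judged then, once.
Trained networks look in the newest picture that a camera, given by its name, has taken for a name from the list of things; names that differ only in an ending like _2 or _b are one class to them, and where a whole thing is asked for, a point or a joint stands for the part that bears it (a point fixed in the world has none). Each returns a list of dicts, best first, with "score" (0 to 1); they miss things now and then, are a little off and sometimes report something else, mostly with a low value. They report only what shows in the picture. A call takes as long as a camera call.
- trace(camera, name): "pixels" (400x640 bool, what is visible of it) and "bbox" ([centre column, centre row, width, height] in pixels, round what is visible of it).
The state is a dict: "time": time; "q": joint angles; "qd": joint speeds; "joint_torque": joint torques, N m; "ee_pos": TCP position; "eef_rot": TCP orientation; "ft_force": force on the tool from outside, world axes, zero at the start; "torque": the same for the moment, N m; "gripper_width": finger opening in m; "finger_force": force on a finger pad.
Only numpy, scipy, OpenCV 4.12 (cv2) and the standard library are available. Lean on these libraries where they do the work, as an engineer would, in place of code of your own. Each camera call takes 0.05 s, during which the arm holds its last target. There are 200 camera calls.

## Task

With the chip guard still shut, clear the engraving station: squeeze the air gun's trigger fully against its grip, then let it go so that it springs back. Then lift the guard by its bar handle to 45 degrees and keep it there for the inspection: it falls shut if released, so finish while still holding the handle, keeping still. Leave the screwdriver, the mouse and the steel collar where they lie.

Things in the scene. Friction and masses are not known exactly. Their poses are not given: they have to be found in the camera images.
- station: The engraving station, fixed: an aluminium base plate 240 x 260 x 30 mm (x, y, z) with grey walls, 115 mm high, a small vice inside, and a hinged guard as its roof. Origin: centre of its underside on the bench. Its x axis points from the open handle side (nearest the robot) to the hinge side, its y to the left, where the air gun stands; z up.
- guard_hinge (a point): Middle of the guard's hinge axis, at the top of the station's far wall: 108 mm along the station's x from its origin, 116 mm up. The axis is level and runs along the station's y.
- guard (a joint): Angle of the guard (rad): 0 shut (level), grows as the handle side is lifted up and over to the far side (a positive turn about the station's y axis); 45 degrees is 0.785; stops at 1.40, falls shut from every angle. The guard is a clear pane in a dark steel frame, 210 x 260 x 10 mm, with a 45 mm skirt at its near edge; 0.33 to 0.63 kg with its handle.
- guard_handle (a point): The guard's handle: a round steel bar, 14 mm thick, 120 mm long along the station's y, on two sloping stays at its ends. Origin: middle of the bar. Shut, it lies 240 mm in front of the hinge axis and 34 mm above it (150 mm above the bench), 30 mm in front of the frame and 24 mm above it; it turns with the guard. Free all round over 100 mm; a pinched bar can turn between the fingers.
- airgun: The air gun, fixed: clamped lying on its side on a post with a 90 x 110 mm foot plate, left of the station. Origin: centre below, on the bench. Barrel (28 mm thick, then a 10 mm nozzle) along its -y axis, 100 mm up, aimed into the window of the station; the grip sticks out level along its -x axis, roughly towards the robot.
- gun_grip (a point): The air gun's grip: a black bar 110 mm long (along the gun's -x), 26 mm wide (y), 26 mm high (z), its middle line 100 mm above the bench and 18 mm to the +y side of the gun's origin. Origin: on that line at the barrel end; axes as the gun's. Beyond its free end a brass coupling and a steel air pipe that turns down to the bench (110 to 146 mm from the origin).
- trigger (a joint): Angle of the trigger (rad): 0 released, 0.28 fully squeezed (stop). A spring returns it; some 3 N at the pad to start it and 6 N at the stop. It hinges about an upright pin near the barrel, 10 mm along the gun's -x and 22 mm along its -y from the gun's origin, and swings level towards the grip.
- trigger_pad (a point): Middle of the trigger blade, 45 mm from its pin. The blade is black, 66 mm long, 10 mm thick (y), 20 mm high, on the grip's -y (nozzle) side, also 100 mm up. Released it lies along the gun's x, parallel to the grip, 22 mm from it: 58 mm over the outer faces of both, about 45 mm when squeezed. Nothing lies above; 70 mm is free below.
- screwdriver: Bystander: screwdriver 190 mm long with a green handle, lying loose. Leave alone.
- mouse: Bystander: black computer mouse 105 x 60 x 30 mm, loose. Leave alone.
- collar: Bystander: steel collar, 52 mm across, 45 mm high, standing loose. Leave alone.

How it is judged:
On the way, in this order (a step that is already met when the one before it is completed fails the run):
1. the trigger is squeezed against the grip between the fingers (value of joint trigger above 0.2 rad and contact force between the fingers and gun_grip above 1 N and value of joint guard below 0.05 rad), for 0.2 s.
2. the trigger is let go and has sprung back (value of joint trigger below 0.04 rad and contact force between the fingers and gun_grip below 0.2 N), for 0.1 s.
3. the guard is lifted to about 45 degrees by its handle (value of joint guard between 0.68 and 0.89 rad and contact force between the fingers and guard_handle above 0.5 N), for 0.2 s.
At the end, for the whole second after the job is handed in: The fingers hold the guard's handle (over 0.5 N) with the guard still (under 0.1 rad/s) at 45 degrees, give or take 6 (0.68 to 0.89 rad); the trigger is released (under 0.04 rad); screwdriver, mouse and collar are within 30 mm of where they were, so that nothing else props the guard (all of step 3 and velocity of joint guard between -0.1 and 0.1 rad/s and value of joint trigger below 0.04 rad and distance of each of screwdriver, mouse, collar from where it was at the start of the episode below 0.03 m); the arm keeps its last pose, push and grip.
It fails at once if the air gun is fired while the guard is open (value of joint each of trigger, guard above 0.1 rad).
It fails at once if a bystander is disturbed (distance of any of screwdriver, mouse, collar from where it was at the start of the episode above 0.03 m).
It also fails if it takes over 46 s, if anything falls off the work surface, if the arm or the gripper's body presses on something with over 40 N, if the wrist force passes 120 N, or if a joint passes its speed limit or range.

## Working session

There is one attempt and no reset: what is moved stays moved. The work goes in short steps, Python scripts to look and compute and a tool call to move; the robot and the scene stay as the last step left them, time stands still between calls to the robot, and variables do not carry over. Pictures are saved under pics/ and viewed, at most 10 in all, crops included, and the job is handed in when it is done.

```bash
mkdir -p pics
```

Create h.py:
```python
from station import *
import numpy as np, cv2
from scipy.spatial.transform import Rotation as R
def world(name,depth,mask,cal):
    v,u=np.nonzero(mask&(depth>0)); z=depth[v,u]
    K=np.array([[cal["fx"],0,cal["cx"]],[0,cal["fy"],cal["cy"]],[0,0,1]])
    n=cv2.undistortPoints(np.stack([u,v],1).astype(np.float64)[:,None],K,np.array(cal["dist"]))[:,0]
    p=np.c_[n*z[:,None],z]
    return rot(cal["attitude"]).apply(p)+cal["position"]
def rot(a):
    a=np.array(a); return R.from_matrix(a) if a.shape==(3,3) else R.from_quat(a)
```

Run:
```python
from h import *
s=get_state(); print({k:np.round(v,3) for k,v in s.items()})
for c in ["top","side"]:
    cal=calibration(c); im,d=camera(c); cv2.imwrite(f"pics/{c}0.png",im); np.save(f"{c}_d.npy",d)
    print(c,cal)
    for n in ["station","guard","guard_handle","airgun","gun_grip","trigger","trigger_pad","screwdriver","mouse","collar"]:
        t=trace(c,n)
        for r in t[:1]:
            P=world(c,d,r["pixels"],cal)
            if len(P)==0: print(n,r["score"],r["bbox"]);continue
            print(n,round(r["score"],2),np.round(r["bbox"]),len(P),"med",np.round(np.median(P,0),3),"p5",np.round(np.percentile(P,5,0),3),"p95",np.round(np.percentile(P,95,0),3))
            np.save(f"{c}_{n}.npy",P)
```

```text
{'time': np.float64(0.0), 'q': array([-1.34 ,  0.384,  0.016,  1.371, -0.006,  1.388, -0.046]), 'qd': array([-0.   ,  0.001, -0.001,  0.001,  0.001,  0.   ,  0.   ]), 'joint_torque': array([ 0.0000e+00, -6.2760e+01,  8.4500e-01, -3.7182e+01,  1.7000e-02,
        1.4000e-02, -0.0000e+00]), 'ee_pos': array([0.181, 0.598, 0.404]), 'eef_rot': array([ 0.146,  0.989, -0.001, -0.   ]), 'ft_force': array([ 0.3  ,  0.371, -0.243]), 'torque': array([ 0.046,  0.013, -0.023]), 'finger_force': np.float64(0.0), 'gripper_width': np.float64(0.085)}
top {'fx': 499.43277451520623, 'fy': 499.43277451520623, 'cx': 318.1011442354343, 'cy': 200.276711206866, 'dist': array([-0.1322428,  0.       ,  0.       ,  0.       ,  0.       ]), 'position': array([ 0.4768205 , -0.04455761,  1.56260774]), 'attitude': array([-0.70207649,  0.71159763, -0.0190921 ,  0.01878589])}
station 0.57 [356. 183. 107.  97.] 7388 med [ 0.604 -0.155  0.123] p5 [ 0.491 -0.268  0.03 ] p95 [ 0.714 -0.037  0.131]
guard 0.93 [354. 182. 104.  98.] 6857 med [ 0.61  -0.153  0.123] p5 [ 0.5   -0.267  0.117] p95 [ 0.713 -0.037  0.132]
guard_h
[... 1449 characters left out ...]
 0.115 0.113]
gun_grip 0.7 [269. 191.  62.  46.] 1316 med [0.485 0.078 0.094] p5 [ 0.368  0.035 -0.002] p95 [0.536 0.156 0.113]
trigger 0.37 [336. 231. 107.  99.] 6071 med [ 0.605 -0.163  0.122] p5 [ 0.501 -0.273  0.11 ] p95 [ 0.715 -0.038  0.129]
trigger_pad 0.53 [272. 188.  18.  12.] 110 med [0.471 0.052 0.104] p5 [0.439 0.043 0.092] p95 [0.5   0.062 0.111]
screwdriver 0.49 [221. 134.  23.  11.] 131 med [0.329 0.46  0.019] p5 [0.291 0.441 0.002] p95 [0.366 0.48  0.026]
mouse 0.72 [290. 122.  25.  16.] 282 med [0.62  0.434 0.024] p5 [0.579 0.408 0.007] p95 [0.66  0.466 0.031]
collar 0.8 [366. 365.  22.  24.] 279 med [ 0.575 -0.511  0.04 ] p5 [ 0.554 -0.542  0.003] p95 [ 0.599 -0.494  0.047]
```

Run:
```python
from h import *
im=cv2.imread("pics/top0.png"); c=im[120:290,240:420]; cv2.imwrite("pics/top0c.png",cv2.resize(c,None,fx=3.3,fy=3.3,interpolation=cv2.INTER_CUBIC))
cal=calibration("top");d=np.load("top_d.npy")
P=world("top",d,np.ones_like(d,bool),cal)
g=im.reshape(-1,3)[(d>0).ravel()]
def line(Q,n):
    m=Q.mean(0);w,v=np.linalg.eigh(np.cov((Q-m)[:,:2].T));a=v[:,1]*np.sign(v[0,1])
    t=(Q-m)[:,:2]@a; print(n,len(Q),"mean",np.round(m,4),"yaw",np.round(np.degrees(np.arctan2(a[1],a[0])),2),"t",np.round([t.min(),t.max()],3),"w",np.round(np.sqrt(w[0]*12),3))
T=np.load("top_trigger.npy");line(T[T[:,2]>.1],"trig")
A=P[(P[:,2]>.1)&(P[:,0]>.40)&(P[:,0]<.485)&(P[:,1]>.07)&(P[:,1]<.14)];line(A,"grip")
B=P[(P[:,2]>.14)&(P[:,2]<.17)&(P[:,0]>.4)&(P[:,0]<.53)&(P[:,1]<0)&(P[:,1]>-.3)];line(B,"bar")
G=np.load("top_guard.npy");G=G[(G[:,2]>.1)&(G[:,2]<.14)]
print(cv2.minAreaRect(G[:,:2].astype(np.float32)))
```

```text
trig 62 mean [0.467  0.0527 0.1092] yaw 13.76 t [-0.031  0.032] w 0.008
grip 269 mean [0.4445 0.0889 0.1116] yaw 13.45 t [-0.047  0.044] w 0.026
bar 262 mean [ 0.4865 -0.1803  0.1539] yaw -76.24 t [-0.066  0.064] w 0.024
((0.6102926135063171, -0.1528589278459549), (0.22992563247680664, 0.2589784264564514), 12.75528621673584)
```

View pics/top0c.png

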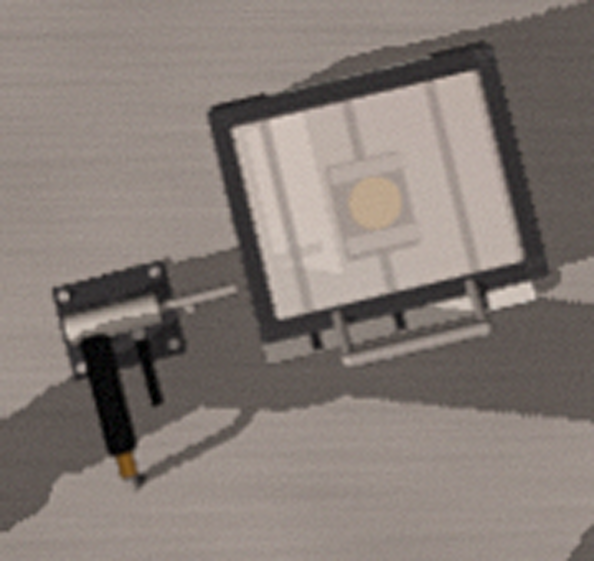

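Add to h.py:
```python
def delta(pos,Rt):
    s=get_state(); R0=R.from_quat(s["eef_rot"])
    d=R0.inv().apply(np.array(pos)-s["ee_pos"]); rv=(R0.inv()*Rt).as_rotvec()
    print("t",round(float(s["time"]),2),"shift",np.round(d,4),"rotvec",np.round(rv,4)); return d,rv
def down(yaw): # tool y at angle yaw (deg), z down
    y=np.array([np.cos(np.radians(yaw)),np.sin(np.radians(yaw)),0]);z=np.array([0,0,-1.]);return R.from_matrix(np.c_[np.cross(y,z),y,z])
```

Run:
```python
from h import *
delta([.454,.081,.36],down(103.6))
cal=calibration("top")
K=np.array([[cal["fx"],0,cal["cx"]],[0,cal["fy"],cal["cy"]],[0,0,1]])
for px in [(345,350),(490,328),(417,340),(417,335)]:
    u=240+px[0]/3.3;v=120+px[1]/3.3
    n=cv2.undistortPoints(np.array([[[u,v]]],float),K,np.array(cal["dist"]))[0,0]
    r=rot(cal["attitude"]).apply([n[0],n[1],1]); t=(.156-cal["position"][2])/r[2]; print(px,np.round(cal["position"]+t*r,4))
```

```text
t 1.1 shift [-0.4111 -0.416   0.0447] rotvec [-0.000e+00 -1.000e-04 -5.311e-01]
(345, 350) [ 0.4786 -0.1191  0.156 ]
(490, 328) [ 0.4955 -0.2436  0.156 ]
(417, 340) [ 0.4862 -0.1808  0.156 ]
(417, 335) [ 0.4905 -0.1809  0.156 ]
```

The manual's scale: shifts go in shares of 0.6 m and turns go in shares of pi rad. Converting my numbers, -0.2 m / 0.6 = -0.3333, -0.16 m / 0.6 = -0.2667, -0.26 rad / 3.1416 = -0.0828.

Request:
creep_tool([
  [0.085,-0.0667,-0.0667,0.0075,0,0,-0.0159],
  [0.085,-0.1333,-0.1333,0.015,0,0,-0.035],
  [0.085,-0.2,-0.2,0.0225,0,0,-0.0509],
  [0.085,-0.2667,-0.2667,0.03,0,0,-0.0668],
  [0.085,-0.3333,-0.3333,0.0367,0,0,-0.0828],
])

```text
refused: motion[0]: [0.085, -0.0667, -0.0667, 0.0075, 0, 0, -0.0159] is not of type 'object' (schema: type "object"). Nothing was moved.
```

The call was refused and nothing moved: it wants a list of objects, one for each row. Same move again in that form.

Request:
creep_tool([
  {"jaw":0.085,"xyz":[-0.0667,-0.0667,0.0075],"rot":[0,0,-0.0159]},
  {"jaw":0.085,"xyz":[-0.1333,-0.1333,0.015],"rot":[0,0,-0.035]},
  {"jaw":0.085,"xyz":[-0.2,-0.2,0.0225],"rot":[0,0,-0.0509]},
  {"jaw":0.085,"xyz":[-0.2667,-0.2667,0.03],"rot":[0,0,-0.0668]},
  {"jaw":0.085,"xyz":[-0.3333,-0.3333,0.0367],"rot":[0,0,-0.0828]},
])

```text
time: 1.72
ee_pos: [0.3152, 0.3471, 0.3828]
eef_rot: [0.016, 1.0, 0.0, 0.0]
ft_force: [1.0, 0.1, 0.3]
gripper_width: 0.0848
finger_force: 0.0
```

```bash
python3 -c "
from h import *
delta([.454,.081,.36],down(103.6))"
```

```text
t 1.73 shift [-0.1473 -0.2615  0.0227] rotvec [ 0.0006  0.0004 -0.2696]
```

Converted, -0.261 m / 0.6 = -0.435, -0.212 m / 0.6 = -0.3533, -0.27 rad / 3.1416 = -0.0859.

Request:
creep_tool([
  {"jaw":0.085,"xyz":[-0.05,-0.0883,0.0083],"rot":[0,0,-0.0175]},
  {"jaw":0.085,"xyz":[-0.1,-0.1767,0.015],"rot":[0,0,-0.035]},
  {"jaw":0.085,"xyz":[-0.15,-0.265,0.0233],"rot":[0,0,-0.0509]},
  {"jaw":0.085,"xyz":[-0.2,-0.3533,0.03],"rot":[0,0,-0.07]},
  {"jaw":0.085,"xyz":[-0.245,-0.435,0.0378],"rot":[0,0,-0.0859]},
])

```text
time: 2.35
ee_pos: [0.4532, 0.0809, 0.3604]
eef_rot: [-0.119, 0.993, 0.0, 0.001]
ft_force: [1.1, 0.9, -0.8]
gripper_width: 0.0848
finger_force: 0.0
```

Run:
```python
from h import *
delta([.454,.081,.36],down(103.6))
cal=calibration("wrist"); im,d=camera("wrist"); cv2.imwrite("pics/w1.png",im)
P=world("wrist",d,np.ones_like(d,bool),cal)
m=(P[:,2]>.1)&(P[:,2]<.12)
ex=np.array([.972,.235]);ey=np.array([-.235,.972])
t=P[:,:2]@ex; y=P[:,:2]@ey
c=np.array([.454,.081]); t0,y0=c@ex,c@ey
k=m&(abs(t-t0)<.015)&(abs(y-y0)<.06)
h,e=np.histogram(y[k]-y0,bins=np.arange(-.06,.061,.004)); print(list(zip(np.round(e,3),h)))
```

```text
t 2.35 shift [-0.0008 -0.0001  0.0004] rotvec [0.0003 0.0013 0.0002]
[(np.float64(-0.06), np.int64(0)), (np.float64(-0.056), np.int64(0)), (np.float64(-0.052), np.int64(0)), (np.float64(-0.048), np.int64(0)), (np.float64(-0.044), np.int64(0)), (np.float64(-0.04), np.int64(0)), (np.float64(-0.036), np.int64(5)), (np.float64(-0.032), np.int64(155)), (np.float64(-0.028), np.int64(167)), (np.float64(-0.024), np.int64(108)), (np.float64(-0.02), np.int64(0)), (np.float64(-0.016), np.int64(0)), (np.float64(-0.012), np.int64(0)), (np.float64(-0.008), np.int64(0)), (np.float64(-0.004), np.int64(0)), (np.float64(0.0), np.int64(168)), (np.float64(0.004), np.int64(172)), (np.float64(0.008), np.int64(171)), (np.float64(0.012), np.int64(162)), (np.float64(0.016), np.int64(167)), (np.float64(0.02), np.int64(164)), (np.float64(0.024), np.int64(47)), (np.float64(0.028), np.int64(0)), (np.float64(0.032), np.int64(0)), (np.float64(0.036), np.int64(0)), (np.float64(0.04), np.int64(0)), (np.float64(0.044), np.int64(0)), (np.float64(0.048), np.int64(0)), (np.float64(0.052), np.int64(0)), (np.float64(0.056), np.int64(0))]
```

View pics/w1.png

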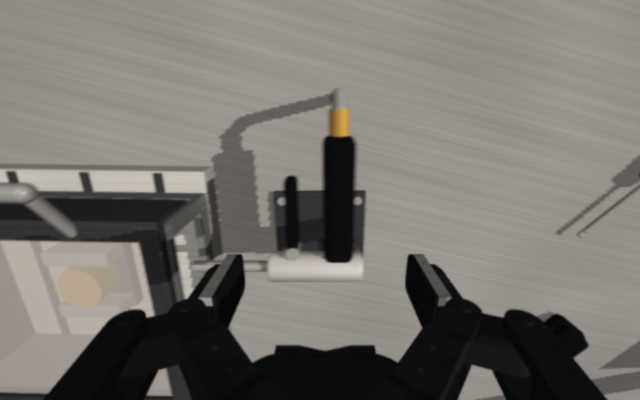

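Converted, 0.112 m / 0.6 = 0.1867, 0.09 m / 0.6 = 0.15, 0.001 rad / 3.1416 = 0.0003.

Request:
creep_tool([
  {"jaw":0.085,"xyz":[-0.0017,0.0017,0.05],"rot":[0,0.0003,0]},
  {"jaw":0.085,"xyz":[-0.0017,0.0017,0.1],"rot":[0,0.0003,0]},
  {"jaw":0.085,"xyz":[-0.0017,0.0017,0.15],"rot":[0,0.0003,0]},
  {"jaw":0.085,"xyz":[-0.0017,0.0017,0.1867],"rot":[0,0.0003,0]},
  {"jaw":0.085,"xyz":[-0.0017,0.0017,0.1867],"rot":[0,0.0003,0]},
])

```text
time: 3.02
ee_pos: [0.4526, 0.0842, 0.2468]
eef_rot: [-0.118, 0.993, -0.001, -0.002]
ft_force: [0.8, -0.5, 0.3]
gripper_width: 0.0852
finger_force: 0.0
```

Request:
creep_tool([
  {"jaw":0.03},
  {"jaw":0.03},
  {"jaw":0.03},
  {"jaw":0.03},
])

```text
time: 3.52
ee_pos: [0.4542, 0.0832, 0.25]
eef_rot: [-0.117, 0.993, -0.0, 0.001]
ft_force: [-2.7, -5.3, 9.7]
gripper_width: 0.0477
finger_force: 59.9
```

Request:
creep_tool([
  {"jaw":0.03},
  {"jaw":0.03},
  {"jaw":0.03},
  {"jaw":0.03},
])

```text
time: 4.03
ee_pos: [0.4542, 0.0832, 0.25]
eef_rot: [-0.117, 0.993, -0.0, 0.001]
ft_force: [-3.0, -5.1, 9.5]
gripper_width: 0.0473
finger_force: 59.9
```

Run:
```python
from h import *
cal=calibration("top"); im,d=camera("top")
im2,d2=camera("side")
cv2.imwrite("pics/sq.png",np.vstack([cv2.resize(im[190:270,240:340],(700,280)),cv2.resize(im2[150:230,220:320],(700,300))]))
```

```text
(no output)
```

View pics/sq.png

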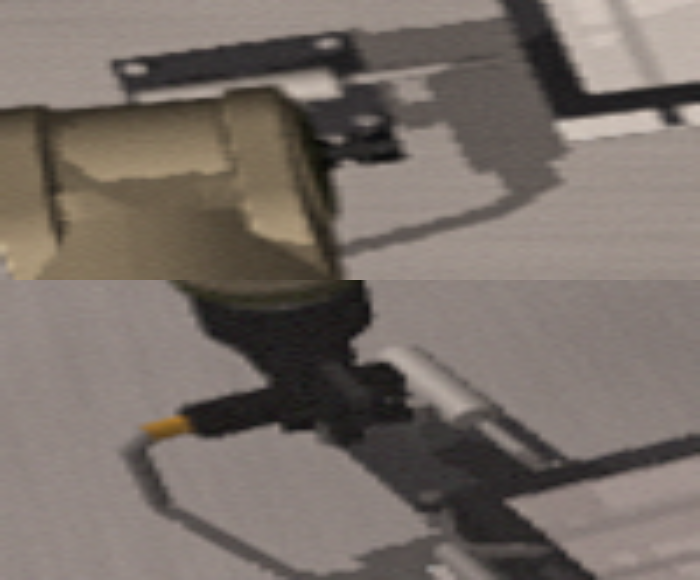

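The lower half (side view) shows the fingers closed round the grip and trigger at about (330,400). The width of 47 mm and the 60 N pad force fit a full squeeze, so I'm releasing it.

Request:
creep_tool([
  {"jaw":0.085},
  {"jaw":0.085},
  {"jaw":0.085},
  {"jaw":0.085},
  {"jaw":0.085},
])

```text
time: 4.75
ee_pos: [0.4533, 0.0845, 0.2481]
eef_rot: [-0.118, 0.993, 0.0, -0.0]
ft_force: [0.4, 0.1, -0.8]
gripper_width: 0.0853
finger_force: 0.0
```

Request:
creep_tool([
  {"jaw":0.085,"xyz":[0,0,-0.05]},
  {"jaw":0.085,"xyz":[0,0,-0.1]},
  {"jaw":0.085,"xyz":[0,0,-0.1667]},
  {"jaw":0.085,"xyz":[0,0,-0.2167]},
  {"jaw":0.085,"xyz":[0,0,-0.2167]},
])

```text
time: 5.38
ee_pos: [0.4541, 0.0844, 0.3803]
eef_rot: [-0.118, 0.993, 0.001, 0.002]
ft_force: [-0.1, -0.0, -0.3]
gripper_width: 0.0849
finger_force: 0.0
```

Run:
```python
from h import *
cal=calibration("wrist"); im,d=camera("wrist"); cv2.imwrite("pics/w2.png",im)
P=world("wrist",d,np.ones_like(d,bool),cal)
m=(P[:,2]>.1)&(P[:,2]<.12)
ex=np.array([.972,.235]);ey=np.array([-.235,.972])
t=P[:,:2]@ex; y=P[:,:2]@ey
c=np.array([.454,.081]); t0,y0=c@ex,c@ey
k=m&(abs(t-t0)<.015)&(y<y0-.005)&(abs(y-y0)<.05)
print(len(t[k]), "trigger angle vs gun axis",np.polyfit(t[k],y[k],1)[0], y[k].min()-y0,y[k].max()-y0)
B=P[(P[:,2]>.14)&(P[:,2]<.165)&(P[:,0]>.44)&(P[:,0]<.52)&(P[:,1]<-.08)&(P[:,1]>-.26)]
print(len(B),B.min(0) if len(B) else 0,B.max(0) if len(B) else 0)
```

```text
378 trigger angle vs gun axis 0.007548187289176054 -0.03240554259278798 -0.02222163100700773
1439 [ 0.46690283 -0.15341587  0.14002428] [ 0.49934664 -0.10890045  0.1594195 ]
```

```bash
python3 -c "
from h import *
delta([.487,-.181,.40],down(13.2))"
```

```text
t 5.42 shift [ 0.0297 -0.2658 -0.0214] rotvec [1.2000e-03 3.0000e-04 1.5769e+00]
```

Converted, -0.15 m / 0.6 = -0.25, -0.12 m / 0.6 = -0.2, 0.9 rad / 3.1416 = 0.2865.

Request:
creep_tool([
  {"jaw":0.085,"xyz":[0.005,-0.05,-0.0083],"rot":[0,0,0.0573]},
  {"jaw":0.085,"xyz":[0.01,-0.1,-0.0167],"rot":[0,0,0.1146]},
  {"jaw":0.085,"xyz":[0.015,-0.15,-0.025],"rot":[0,0,0.1719]},
  {"jaw":0.085,"xyz":[0.02,-0.2,-0.0333],"rot":[0,0,0.2292]},
  {"jaw":0.085,"xyz":[0.025,-0.25,-0.0333],"rot":[0,0,0.2865]},
])

```text
time: 6.05
ee_pos: [0.4738, -0.0659, 0.3971]
eef_rot: [0.329, 0.944, -0.001, -0.001]
ft_force: [1.1, -0.2, 0.2]
gripper_width: 0.0851
finger_force: 0.0
```

```bash
python3 -c "
from h import *
delta([.487,-.181,.40],down(13.2))"
```

```text
t 6.05 shift [-0.0818 -0.0821 -0.0029] rotvec [-0.0023 -0.0009  0.6709]
```

Converted, -0.082 m / 0.6 = -0.1367, -0.06 m / 0.6 = -0.1, 0.67 rad / 3.1416 = 0.2133.

Request:
creep_tool([
  {"jaw":0.085,"xyz":[-0.0333,-0.0333,-0.005],"rot":[0,0,0.0541]},
  {"jaw":0.085,"xyz":[-0.0667,-0.0667,-0.005],"rot":[0,0,0.1082]},
  {"jaw":0.085,"xyz":[-0.1,-0.1,-0.005],"rot":[0,0,0.1623]},
  {"jaw":0.085,"xyz":[-0.1367,-0.1367,-0.005],"rot":[-0.0006,-0.0003,0.2133]},
  {"jaw":0.085,"xyz":[-0.1367,-0.1367,-0.005],"rot":[-0.0006,-0.0003,0.2133]},
])

```text
time: 6.68
ee_pos: [0.4873, -0.1824, 0.3998]
eef_rot: [0.621, 0.784, -0.001, -0.0]
ft_force: [-0.3, 0.8, 0.0]
gripper_width: 0.0853
finger_force: 0.0
```

Run:
```python
from h import *
delta([.487,-.181,.40],down(13.2)); print(np.round(get_state()["q"],2))
cal=calibration("wrist"); im,d=camera("wrist"); cv2.imwrite("pics/w3.png",im)
P=world("wrist",d,np.ones_like(d,bool),cal)
B=P[(P[:,2]>.13)&(P[:,2]<.17)&(P[:,0]>.44)&(P[:,0]<.56)&(P[:,1]<-.08)&(P[:,1]>-.28)]
a=np.radians(13.2);ex=np.array([np.cos(a),np.sin(a)]);ey=np.array([-np.sin(a),np.cos(a)])
c=np.array([.487,-.181]);x=(B[:,:2]-c)@ex;y=(B[:,:2]-c)@ey
print(len(B),x.min(),x.max(),y.min(),y.max())
for y0 in np.arange(-.06,.061,.01):
    k=(abs(y-y0)<.005)&(x<.02)
    if k.sum(): print(round(y0,2),k.sum(),np.round([x[k].min(),x[k].max(),B[k,2].max(),x[k][B[k,2]>B[k,2].max()-.003].mean()],4))
```

```text
t 6.67 shift [ 0.0014 -0.     -0.0002] rotvec [-0.0014  0.0011  0.0011]
[-0.39  0.19  0.79  1.69 -0.14  1.32  0.66]
3527 -0.006043388514132015 0.0431244868165156 -0.061784938783664325 0.06977652397862927
-0.06 144 [-0.006   0.0192  0.1586  0.0004]
-0.05 248 [-0.006   0.0196  0.1591  0.0007]
-0.04 170 [-0.006   0.007   0.159   0.0007]
-0.03 175 [-0.0059  0.0078  0.1587  0.0007]
-0.02 188 [-0.0058  0.0077  0.1586  0.0009]
-0.01 191 [-0.0058  0.0075  0.1591  0.0009]
0.0 197 [-0.0057  0.0074  0.1588  0.001 ]
0.01 217 [-0.0056  0.0081  0.159   0.0012]
0.02 216 [-0.0056  0.008   0.1586  0.0012]
0.03 228 [-0.0055  0.0078  0.1589  0.0012]
0.04 240 [-0.0055  0.0085  0.1589  0.0015]
0.05 254 [-0.0054  0.0084  0.1592  0.0014]
0.06 384 [-0.0054  0.02    0.1588  0.0017]
```

View pics/w3.png

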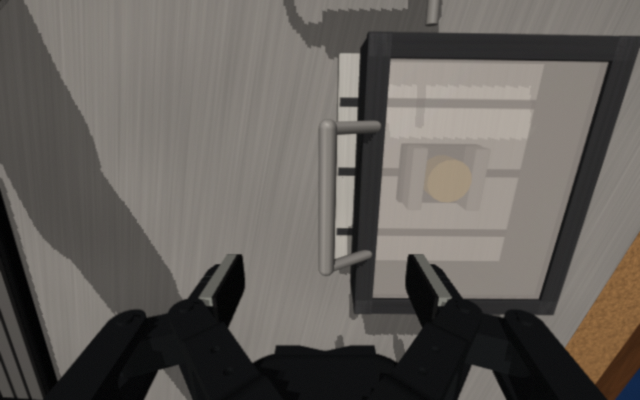

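The bar sits at about (327,197), running from row 125 to row 270, centred between the fingers as measured. Next I descend with the fingers partly closed and grip it.

Converted, 0.091 m / 0.6 = 0.1517, 0.005 m / 0.6 = 0.0083.

Request:
creep_tool([
  {"jaw":0.045,"xyz":[0.005,0.0017,0.0333]},
  {"jaw":0.045,"xyz":[0.0083,0.0017,0.075]},
  {"jaw":0.045,"xyz":[0.0083,0.0017,0.1167]},
  {"jaw":0.045,"xyz":[0.0083,0.0017,0.1517]},
  {"jaw":0.045,"xyz":[0.0083,0.0017,0.1517]},
])

```text
time: 7.35
ee_pos: [0.4874, -0.1734, 0.3081]
eef_rot: [0.617, 0.787, -0.001, -0.002]
ft_force: [0.2, -0.9, 0.5]
gripper_width: 0.0451
finger_force: 0.0
```

Request:
creep_tool([
  {"jaw":0},
  {"jaw":0},
  {"jaw":0},
  {"jaw":0},
])

```text
time: 7.85
ee_pos: [0.4871, -0.1755, 0.311]
eef_rot: [0.619, 0.786, 0.0, -0.0]
ft_force: [-8.8, 1.5, 9.3]
gripper_width: 0.0117
finger_force: 58.7
```

Converted, -0.0462 m / 0.6 = -0.077, -0.037 m / 0.6 = -0.0617.

Request:
creep_tool([
  {"jaw":0,"xyz":[0,0.0025,-0.015]},
  {"jaw":0,"xyz":[0,0.0057,-0.0308]},
  {"jaw":0,"xyz":[0,0.0093,-0.0467]},
  {"jaw":0,"xyz":[0,0.0138,-0.0617]},
  {"jaw":0,"xyz":[0,0.0187,-0.077]},
])

```text
time: 8.48
ee_pos: [0.4977, -0.173, 0.3564]
eef_rot: [0.619, 0.785, -0.001, -0.001]
ft_force: [-7.3, -2.3, -3.0]
gripper_width: 0.0116
finger_force: 58.4
```

Run:
```python
from h import *
im,d=camera("side"); cv2.imwrite("pics/s1.png",cv2.resize(im[130:330,230:430],(600,600)))
```

```text
(no output)
```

View pics/s1.png

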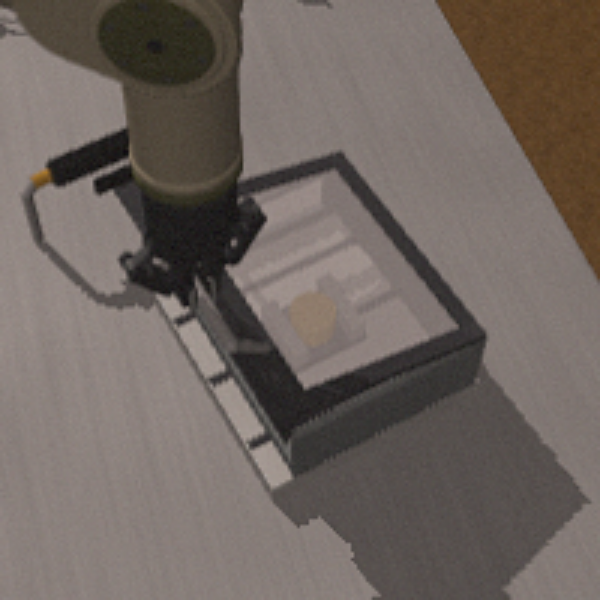

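The fingers hold the bar at about (200,285) and the guard seems slightly raised. I'll measure its angle from depth.

Add to h.py:
```python
def guard_angle(c="side"):
    cal=calibration(c); im,d=camera(c)
    P=world(c,d,np.ones_like(d,bool),cal); a=np.radians(13.1);ex=np.array([np.cos(a),np.sin(a)]);ey=np.array([-np.sin(a),np.cos(a)])
    H=np.array([.488,-.177])+.240*ex   # hinge
    x=-(P[:,:2]-H)@ex; y=(P[:,:2]-H)@ey; z=P[:,2]-.116; best=[]
    # right frame side strip, y about -0.13..-0.105
    k=(y<-.108)&(y>-.128)&(z>-.02)&(x>.02)&(np.hypot(x,z)<.2)
    for th in np.radians(np.arange(-2,80,.5)):
        n=-x*np.sin(th)+z*np.cos(th); best.append((np.sum(abs(n[k]-.005)<.004),th))
    best.sort(reverse=True); print(c,"n",k.sum(),"angle deg",[(int(b[0]),round(float(np.degrees(b[1])),1)) for b in best[:4]])
```

```bash
python3 -c "
from h import *
guard_angle();guard_angle('top')"
```

```text
side n 440 angle deg [(323, 12.5), (319, 13.0), (303, 13.5), (287, 12.0)]
top n 426 angle deg [(310, 12.0), (304, 12.5), (298, 11.5), (290, 13.0)]
```

Converted, -0.0625 m / 0.6 = -0.1042, -0.0506 m / 0.6 = -0.0843.

Request:
creep_tool([
  {"jaw":0,"xyz":[0,0.0085,-0.022]},
  {"jaw":0,"xyz":[0,0.0183,-0.0438]},
  {"jaw":0,"xyz":[0,0.0292,-0.0643]},
  {"jaw":0,"xyz":[0,0.0412,-0.0843]},
  {"jaw":0,"xyz":[0,0.0547,-0.1042]},
])

```text
time: 9.25
ee_pos: [0.5286, -0.1661, 0.4196]
eef_rot: [0.62, 0.785, -0.001, -0.002]
ft_force: [-14.7, -1.2, 5.7]
gripper_width: 0.0115
finger_force: 58.5
```

```bash
python3 -c "
from h import *
guard_angle();guard_angle('top')"
```

```text
side n 371 angle deg [(264, 29.0), (262, 28.5), (251, 29.5), (251, 28.0)]
top n 317 angle deg [(273, 28.5), (265, 28.0), (250, 29.0), (249, 27.5)]
```

Converted, -0.0498 m / 0.6 = -0.083, 0.047 m / 0.6 = 0.0783.

Request:
creep_tool([
  {"jaw":0,"xyz":[0,0.0133,-0.019]},
  {"jaw":0,"xyz":[0,0.0288,-0.037]},
  {"jaw":0,"xyz":[0,0.0453,-0.054]},
  {"jaw":0,"xyz":[0,0.063,-0.0702]},
  {"jaw":0,"xyz":[0,0.0783,-0.083]},
])

```text
time: 9.98
ee_pos: [0.5744, -0.1555, 0.4718]
eef_rot: [0.62, 0.785, -0.001, -0.0]
ft_force: [-15.6, -0.4, 14.0]
gripper_width: 0.0117
finger_force: 58.5
```

Request:
creep_tool([
  {"jaw":0},
  {"jaw":0},
  {"jaw":0},
  {"jaw":0},
])

```text
time: 10.48
ee_pos: [0.5742, -0.1556, 0.4716]
eef_rot: [0.62, 0.785, -0.0, 0.0]
ft_force: [-17.8, -0.9, 15.7]
gripper_width: 0.0117
finger_force: 58.9
```

Run:
```python
from h import *
guard_angle();guard_angle('top')
im,d=camera("side"); cv2.imwrite("pics/s2.png",cv2.resize(im[100:330,200:430],(600,600)))
```

```text
side n 240 angle deg [(138, 44.5), (134, 44.0), (131, 45.0), (117, 45.5)]
top n 109 angle deg [(95, 43.5), (92, 44.0), (90, 44.5), (89, 43.0)]
```

View pics/s2.png

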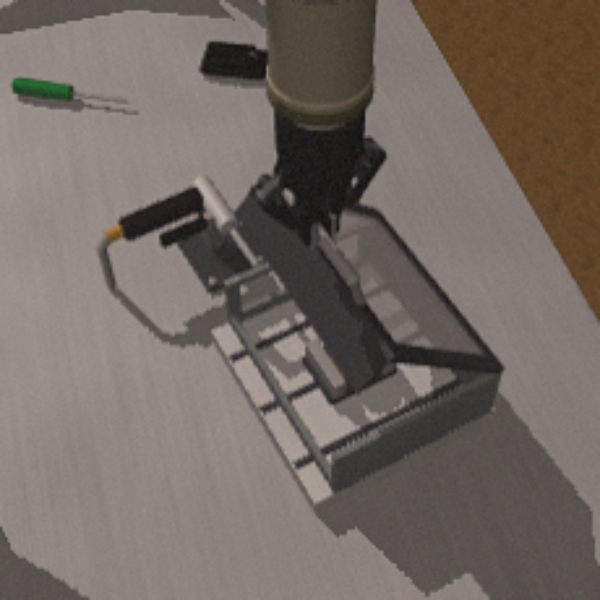

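The guard stands at about 44 degrees with its bar held at (320,230). The trigger at (183,232) is released, and the screwdriver and mouse lie untouched. I'm handing in.

```bash
python3 -c "
from station import *
print(hand_in())"
```

```text
the job is handed in; nothing more can be done
None
```

I squeezed and released the air gun's trigger with the guard shut, then lifted the guard by its handle to about 44° and handed the job in still holding it. I measured that angle from camera depth. The screwdriver and mouse looked undisturbed, I did not re-check the collar, and no verdict was returned.

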